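# Draw battery cells from the bench dispenser

## Task

Pick up the yellow tray by its black handle, bring it level under the chute of the battery dispenser and use the tray's front wall to press the spring-loaded red paddle in to the green marks (about 16 mm), so that the gate lifts and all three cells slide into the tray. Finish while still holding: do not put the tray down or let the paddle go, but keep the tray in the gripper, up off the bench, with the three cells in it and the paddle still pressed to the green marks. Leave the opened phone, the bottle and the screwdriver where they are.

Things in the scene. Friction and masses are not known exactly. Their poses are not given: they have to be found in the camera images.
- dispenser: grey battery dispenser fixed to the bench, turned up to 0.3 rad. Origin: on the bench, mid-width; +x points into the machine (the way the paddle is pushed), z up. Foot plate 160 wide, 12 mm high, x -50 to 120. Column x 0 to 36, y within 14. Open white chute, 34 wide, slopes 32 degrees down to -x along y = 0; rear end 213 high. Grey side cheeks y = +-(68 to 78), x -50 to 35, up to z 100 (all mm)
- chute_lip (a point): middle of the front lower edge of the chute floor, (-88, 0, 115) mm in the dispenser's frame; chute underside there 111 mm above the bench. A dark gate with yellow top closes it; it rises 1.8 mm up and forwards, square to the chute, per mm of paddle travel and frees the cells from about 10 mm of travel on; its top then stands up to 165 mm above the bench and 30 mm before the lip (-x)
- paddle_face (a point): middle of the red paddle's front face, (-60, 0, 79) mm in the dispenser's frame when not pressed; moves with it, along the dispenser's +x only. Paddle 70 mm wide, 8 thick, spanning z 58 to 100 mm above the bench (a tray standing on the bench passes under it); thin red ears reach to y = +-65 mm, beside the marks
- paddle (a joint): paddle travel in m: 0 sprung out, 0.026 hard stop; at 0.016 its front face is level with the middle of the green marks. Return spring: 2 N at 0, 4 N at 0.016, 5 N at the stop (plus the gate's weight, under 0.5 N)
- mark (a point): top of the green upright mark on the left (+y) side cheek, (-44, 73, 102) mm in the dispenser's frame; the right cheek has the same at y = -73. 7 mm wide along x; shows how far in the paddle's front face is to be
- tray: open yellow tray, 100 (x) x 90 (y) x 45 mm high outside, walls and floor 4 mm, 120 to 195 g. Origin: centre of its underside; z up. Its black upright handle stands on its -x side; the wall on the +x side is the front wall. Starts on the bench, handle roughly towards the robot
- tray_handle (a point): centre of the top of the tray's black handle: upright block 24 x 24 mm, 30 to 90 mm above the tray's underside, at (-88, 0, 90) mm in the tray's frame. 26 mm between handle and tray wall, bridged by a 20 mm wide bar 31 to 43 mm above the underside; higher than 45 mm the handle is clear all round
- cell1: battery cell, cylinder 17 mm across, 34 mm long, green with an orange and a steel end, 17 g; origin at its centre, x along its axis. Number 1 of 3 from the front, end to end in the chute behind the gate. They slide out by themselves within about a second of its opening and drop just before the lip (0 to 45 mm to -x)
- cell2: battery cell, cylinder 17 mm across, 34 mm long, green with an orange and a steel end, 17 g; origin at its centre, x along its axis. Number 2 of 3 from the front, end to end in the chute behind the gate. They slide out by themselves within about a second of its opening and drop just before the lip (0 to 45 mm to -x)
- cell3: battery cell, cylinder 17 mm across, 34 mm long, green with an orange and a steel end, 17 g; origin at its centre, x along its axis. Number 3 of 3 from the front, end to end in the chute behind the gate. They slide out by themselves within about a second of its opening and drop just before the lip (0 to 45 mm to -x)
- phone: opened dark phone, 148 x 72 x 8 mm, lying on the bench; origin: centre of its underside; leave alone
- bottle: small clear bottle with a white cap, 42 mm across, 100 mm high; origin: centre of its underside; leave alone
- driver: screwdriver with a red handle, 160 mm long, lying on the bench; leave alone
Things that resemble listed ones, but are neither listed nor needed, are in the scene too. Of the things that look like the tray, take the one that is farthest to the robot's right at the start.

How it is judged:
By the outcome, as a careful person would: the job done as asked, in the order asked, and still so for the second after the job is handed in, while the arm keeps its last pose, push and grip.
It also fails if it takes over 40 s, if anything falls off the work surface, if the arm or the gripper's body presses on something with over 40 N, if the wrist force passes 120 N, or if a joint passes its speed limit or range.

## Robot

A 7-joint arm with a two-finger parallel gripper is mounted at the origin on the work surface. World frame = base frame: x ahead of the robot, y to its left, z up, the work surface at z = 0. Lengths are in m, angles in rad, forces in N, time in s.
With the tool pointing down it reaches from about 0.35 to 0.9 m from the base axis. Payload 7.2 kg.
Tool frame: the origin (TCP) lies at the very end of the fingers, on their centre line; the grasp point (between the pads) lies 19 mm behind it; z points along the fingers, y is the direction in which the jaws open and shut (so a half turn about z gives the same grasp; the last joint's range is limited). The gripper opens to 88 mm and grips with 3 to 60 N. Pads are 20 mm wide; open, the fingers measure 115 mm over their backs; the gripper's body (75 mm by 178 mm) begins 61 mm behind the grasp point.
Start: joints at [-1.384, 0.411, -0.013, 1.596, 0.006, 1.134, -0.082], TCP at [0.158, 0.605, 0.223] pointing down, gripper open.
Joint ranges: [-2.95, 2.95], [-0.29, 1.99], [-1.47, 1.44], [0.14, 2.54], [-1.03, 4.17], [0.13, 1.85], [-2.86, 2.86]. Speed limits (rad/s): [2.39, 2.39, 3.01, 3.01, 3.14, 3.14, 3.14].

## Interface

Orientations are given as [roll, pitch, yaw] about the fixed x, y, z axes, in that order (R = Rz(yaw) Ry(pitch) Rx(roll)).
In Python, from plant import sensors, capture, job_done, spot_in, outline_of gives the robot as it stands.
- The arm moves only by the shell command python3 -m creep 'ROWS'. ROWS is JSON, a list that holds one entry, the list of rows, each a list of 5 numbers: the finger opening in mm, from 0 to 87.8, then the shift along the tool's x, y, z in mm, then the turn about the tool's z in degrees. In form: [[[gripper, dx, dy, dz, spin], ...]]. A call has 1 to 5 rows; each row is the pose to reach, as a shift and turn from the pose measured when the call began, along the tool's axes at that moment; what a row does not reach only later rows make up. A row lasts 1/12 s, in which the tool goes at most 41.7 mm and 7.16 degrees, less where a joint would pass 70% of its speed; a pose out of reach is approached as far as the arm can. A call with a gripper value outside its range is refused whole. The fingers move at their own pace and stop on an object; the grip force is fixed at half the most. Time passes only in rows, so rows that repeat a pose let the fingers close. It gives the time, the measured TCP pose, the force and the opening at its end, in the units of the state.
- sensors.state(): the state, without advancing time (a new reading comes with each control period).
- capture(name): name is "scene" or "side" or "wrist"; returns a dict with "pixels" (400x640x3 uint8, blue, green, red), "fx", "fy", "cx", "cy" (pixels), "k1" (the pictures are not rectified: a ray, as slopes to the right and down, at radius r is drawn at 1 + k1 r^2 times it, then the intrinsics apply), "R" (3x3) and "t" (3): a world point X has camera coordinates R X + t; the wrist camera has in their place "hand_eye" (4x4, takes a point from camera to tool coordinates, whose origin is the TCP and whose axes are the flange's). Camera axes: x right, y down, z forward; pixel columns grow to the right and rows downward; lengths in m; the calibration is good to about 2 mm. A picture is of the moment at which its call begins: read the wrist's pose just before it. There is no depth.
- job_done(): hands the job in, once; it reports no verdict.
Trained networks look in the newest picture that a camera, given by its name, has taken for a name from the list of things; names that differ only in an ending like _2 or _b are one class to them, and where a whole thing is asked for, a point or a joint stands for the part that bears it (a point fixed in the world has none). Each returns a list of dicts, best first, with "confidence" (0 to 1); they miss things now and then, are a little off and sometimes report something else, mostly with a low value. They report only what shows in the picture. A call takes as long as a camera call. They do not tell look-alikes from the thing itself.
- spot_in(camera, label): "centre" ([x, y, z] in m, in the coordinates of the camera as it stood for that picture, good to about 4 mm: the middle of the surface that is visible of it).
- outline_of(camera, label): "pixels" (400x640 bool, what is visible of it).
The state is a dict: "t": time; "joints": joint angles; "joint_vel": joint speeds; "joint_efforts": joint torques, N m; "position": TCP position; "tcp_rot": TCP orientation; "ft_force": force on the tool from outside, world axes, zero at the start; "wrist_torque": the same for the moment, N m; "grip_width": finger opening in m.
Only numpy, scipy, OpenCV 4.12 (cv2) and the standard library are available. Lean on these libraries where they do the work, as an engineer would, in place of code of your own. Each camera call takes 0.05 s, during which the arm holds its last target. There are 200 camera calls.

## Working session

There is one attempt and no reset: what is moved stays moved. The work goes in short steps, Python scripts to look and compute and a shell command to move; the robot and the scene stay as the last step left them, time stands still between calls to the robot, and variables do not carry over. Pictures are saved under pics/ and viewed, about 8 in all and at most 12, crops included, and the job is handed in when it is done.

```bash
mkdir -p pics; ls; cat > h.py <<'E'
import numpy as np, cv2
from plant import sensors, capture, job_done, spot_in, outline_of
from scipy.spatial.transform import Rotation as Ro
def w(cam,p):  # static cam -> world
    return np.array(cam['R']).T@(np.array(p)-np.array(cam['t']))
def proj(cam,X):
    c=np.array(cam['R'])@np.array(X)+np.array(cam['t']); s=c[:2]/c[2]; s=s*(1+cam['k1']*(s@s))
    return np.array([cam['fx']*s[0]+cam['cx'],cam['fy']*s[1]+cam['cy']])
def ray(cam,u,v):
    d=np.array([(u-cam['cx'])/cam['fx'],(v-cam['cy'])/cam['fy']]); s=d.copy()
    for _ in range(20): s=d/(1+cam['k1']*(s@s))
    R=np.array(cam['R']); o=-R.T@np.array(cam['t']); return o,R.T@np.array([s[0],s[1],1])
def atz(cam,u,v,z):
    o,d=ray(cam,u,v); return o+d*(z-o[2])/d[2]
def fixwrist(cam,st):
    T=np.eye(4);T[:3,:3]=Ro.from_euler('xyz',st['tcp_rot']).as_matrix();T[:3,3]=st['position']
    M=np.linalg.inv(T@np.array(cam['hand_eye'])); cam['R']=M[:3,:3];cam['t']=M[:3,3]; return cam
E
cat > a.py <<'E'
from h import *
st=sensors.state(); print({k:np.round(v,3).tolist() for k,v in st.items()})
for n in ['scene','side']:
    c=capture(n); cv2.imwrite(f'pics/{n}0.png',c['pixels'])
    for l in ['tray','tray_handle','dispenser','chute_lip','paddle_face','mark','phone','bottle','driver']:
        try: print(n,l,[(np.round(w(c,r['centre']),3).tolist(),round(r['confidence'],2)) for r in spot_in(n,l)][:4])
        except Exception as e: print(l,e)
E
python3 a.py
```

```text
pics
{'t': 0.0, 'joints': [-1.384, 0.412, -0.013, 1.597, 0.006, 1.134, -0.082], 'joint_vel': [0.0, 0.001, 0.002, 0.001, -0.001, -0.001, -0.001], 'joint_efforts': [0.0, -58.795, 0.642, -29.108, -0.054, 0.018, 0.0], 'position': [0.157, 0.604, 0.222], 'tcp_rot': [-3.14, 0.0, 2.887], 'ft_force': [0.032, -1.136, 0.36], 'wrist_torque': [0.023, 0.013, -0.002], 'grip_width': 0.088}
scene tray [([0.272, 0.194, 0.024], 0.81)]
scene tray_handle [([0.56, -0.264, 0.028], 0.93), ([0.267, 0.193, 0.027], 0.62)]
scene dispenser [([0.777, -0.147, 0.059], 0.52)]
scene chute_lip [([0.703, 0.137, 0.013], 0.62)]
scene paddle_face [([0.614, 0.143, 0.086], 0.69)]
scene mark [([0.7, 0.136, 0.013], 0.56)]
scene phone [([0.406, -0.032, 0.005], 0.73)]
scene bottle [([0.777, -0.147, 0.058], 0.79)]
scene driver [([0.615, 0.143, 0.087], 0.57)]
side tray [([0.287, 0.21, 0.027], 0.73), ([0.574, -0.258, 0.021], 0.59)]
side tray_handle [([0.571, -0.265, 0.024], 0.76), ([0.278, 0.207, 0.025], 0.63)]
side dispenser [([0.657, 0.114, 0.076], 0.97)]
side chute_lip [([0.656, 0.117, 0.072], 0.91)]
side paddle_face [([0.613, 0.107, 0.084], 0.76)]
side mark [([0.657, 0.114, 0.073], 0.56)]
side phone [([0.391, -0.038, 0.01], 0.62)]
side bottle [([0.762, -0.16, 0.058], 0.59)]
side driver [([0.447, 0.305, 0.027], 0.59)]
```

View pics/scene0.png

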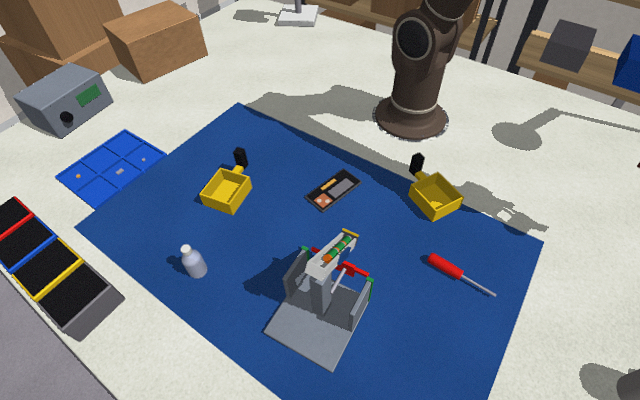

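View pics/side0.png

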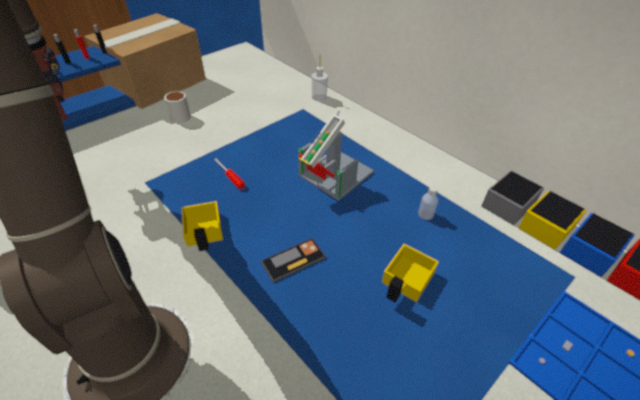

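The tray to take is the one at the robot's right: scene (225,190), side (410,272). The dispenser is at scene (325,290), side (330,165); the other tray, at scene (435,195), is the decoy. Next I fit poses using colour silhouettes.

```bash
cat > fit.py <<'E'
from h import *
from scipy.optimize import differential_evolution
def box(x0,x1,y0,y1,z0,z1): return np.array([[x,y,z] for x in(x0,x1) for y in(y0,y1) for z in(z0,z1)])/1000
tray=[box(-50,50,-45,45,0,45),box(-76,-50,-10,10,31,43)]; han=[box(-100,-76,-12,12,30,90)]
th=np.radians(32);c,s=np.cos(th),np.sin(th)
def render(cam,parts,q,S=1):
    m=np.zeros((400*4,640*4),np.uint8); R=Ro.from_euler('z',q[2]).as_matrix()
    for P in parts:
        u=np.array([proj(cam,R@p+[q[0],q[1],q[3] if len(q)>3 else 0]) for p in P])
        cv2.fillConvexPoly(m,cv2.convexHull((u*4+1.5).round().astype(np.int32)),255)
    return cv2.resize(m,(640,400),interpolation=cv2.INTER_AREA)/255.
if __name__=='__main__':
    cams={n:capture(n) for n in('scene','side')}
    roi={'scene':(140,220,195,256),'side':(240,308,375,445)}
    big=[]
    for n,c_ in cams.items():
        im=c_['pixels']; r=roi[n]
        hsv=cv2.cvtColor(im,cv2.COLOR_BGR2HSV)
        y=cv2.inRange(hsv,(20,100,50),(38,255,255)); k=np.zeros_like(y);k[r[0]:r[1],r[2]:r[3]]=y[r[0]:r[1],r[2]:r[3]]
        hb=cv2.inRange(im.max(2),0,50); kb=np.zeros_like(hb);kb[r[0]:r[1],r[2]:r[3]]=hb[r[0]:r[1],r[2]:r[3]]
        c_['y']=k>0; c_['b']=kb>0; print(n,k.sum()//255,kb.sum()//255)
    def cost(q):
        v=0
        for c_ in cams.values():
            a=render(c_,tray,q); b=render(c_,han,q); a2=np.clip(a-b,0,1)
            full=np.maximum(a,b); t=c_['y']
            v+=np.abs(a2-t).sum()/t.sum()+0.3*(np.abs(b-c_['b'])*(b>0)).sum()/b.sum()
        return v
    q=differential_evolution(cost,[(.52,.63),(-.31,-.21),(-.8,.8)],maxiter=40,popsize=12,seed=1).x
    print('tray',q.round(4),cost(q))
    for n,c_ in cams.items():
        im=c_['pixels'].copy(); r=roi[n]
        for P in tray+han:
            e=render(c_,[P],q)>.5; cs,_=cv2.findContours(e.astype(np.uint8),0,1); cv2.drawContours(im,cs,-1,(255,0,255),1)
        big.append(cv2.resize(im[r[0]:r[0]+80,r[2]:r[2]+75],(375,400)[:2],interpolation=0))
    d=[]
    for n,(a,b) in {'scene':(225,260),'side':(105,290)}.items():
        im=cams[n]['pixels'][a:a+(150 if n=='scene' else 100),b:b+(120 if n=='scene' else 90)]; cv2.imwrite(f'pics/d_{n}.png',cv2.resize(im,(360,450) if n=='scene' else (405,450),interpolation=cv2.INTER_CUBIC))
    cv2.imwrite('pics/trayfit.png',np.hstack(big)); cv2.imwrite('pics/disp.png',np.hstack([cv2.imread('pics/d_scene.png'),cv2.imread('pics/d_side.png')]))
E
python3 fit.py; python3 - <<'E'
import cv2,numpy as np
a=cv2.imread('pics/trayfit.png');b=cv2.imread('pics/disp.png')
print(a.shape,b.shape)
cv2.imwrite('pics/m1.png',b)
E
```

```text
scene 1674 195
side 1766 232
tray [ 0.5693 -0.2544  0.2231] 0.298504381352624
(400, 750, 3) (450, 765, 3)
```

View pics/trayfit.png

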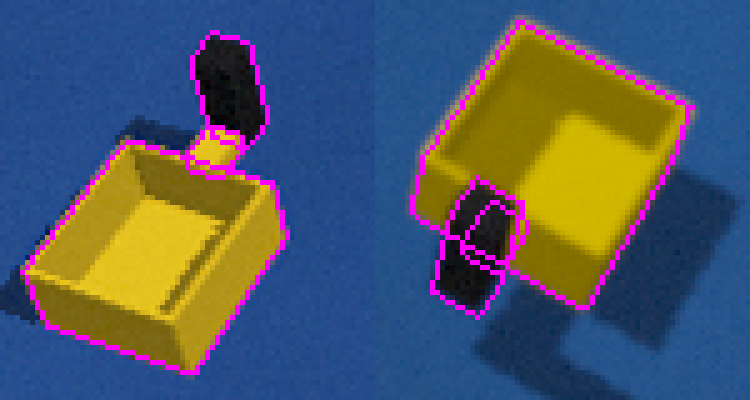

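View pics/m1.png

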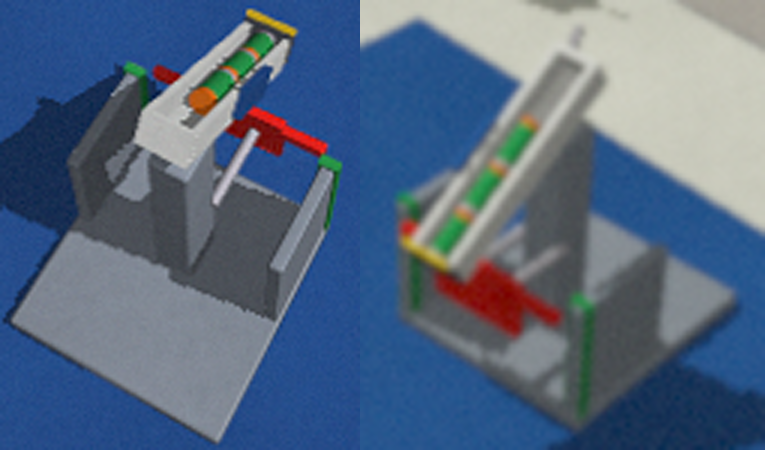

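The tray fit matches its outline in both views (handle at about (0.484, -0.274)). The second picture shows the dispenser's foot corners and green mark tops: scene (305,248), (370,279); side (339,172), (300,149). Next I fit the dispenser from these points.

```bash
cat > d.py <<'E'
from h import *
from scipy.optimize import least_squares
cams={n:capture(n) for n in('scene','side')}
obs=[('scene',(120,-80,12),(264.3,331.5)),('scene',(120,80,12),(332.7,371)),('scene',(-44,73,102),(370,279)),('scene',(-44,-73,102),(305,248)),
('side',(120,-80,12),(373.3,170.5)),('side',(-50,-80,0),(338.9,200.3)),('side',(-50,80,0),(298.7,176)),('side',(-44,-73,102),(339.3,171.7)),('side',(-44,73,102),(300,149))]
def P(q,p): return Ro.from_euler('z',q[2]).apply(np.array(p)/1000)+[q[0],q[1],0]
def res(q): return np.concatenate([proj(cams[n],P(q,p))-o for n,p,o in obs])
r=least_squares(res,[.67,.12,0],loss='soft_l1'); q=r.x; print(q.round(4)); print(res(q).reshape(-1,2).round(1))
cov=np.linalg.inv(r.jac.T@r.jac);print(np.sqrt(np.diag(cov)))
yT=.223; T=np.array([.5693,-.2544]); print('handle',T-.088*np.array([np.cos(yT),np.sin(yT)]))
for x in (-60,-44): print('handle target at face',x,P(q,(x-50-88,0,0)))
print('lip',P(q,(-88,0,115)))
E
python3 d.py
```

```text
[0.6673 0.1272 0.0979]
[[-1.4 -0.2]
 [ 0.6  0.8]
 [ 0.2 -0.4]
 [-0.1 -0.4]
 [ 0.7 -1. ]
 [-0.8  0.6]
 [-0.7 -0.3]
 [ 0.1  0. ]
 [ 0.4  0.1]]
[0.00101459 0.00099685 0.0088235 ]
handle [ 0.48347902 -0.27386176]
handle target at face -60 [0.47024619 0.10786397 0.        ]
handle target at face -44 [0.48616952 0.10942844 0.        ]
lip [0.57971909 0.11861966 0.115     ]
```

```bash
cat > to.py <<'E'
import sys
from h import *
x,y,z,yaw=map(float,sys.argv[1:5]); st=sensors.state()
R=Ro.from_euler('xyz',st['tcp_rot']); d=R.inv().apply(np.array([x,y,z])-st['position'])*1000
sp=-np.degrees((yaw-st['tcp_rot'][2]+np.pi)%(2*np.pi)-np.pi)
print('shift',d.round(1),'spin',round(sp,1),'| t',round(st['t'],2),'pos',np.round(st['position'],4),'rpy',np.round(st['tcp_rot'],3),'F',np.round(st['ft_force'],1),'grip',round(st['grip_width'],4))
E
python3 to.py .42 .30 .222 .223
```

```text
shift [-330.8 -228.8    0.7] spin 152.6 | t 1.2 pos [0.1575 0.6048 0.2227] rpy [ 3.142 -0.     2.887] F [-0.2 -0.4  0.2] grip 0.0876
```

```bash
python3 -m creep '[[[87,-33,-23,0,7],[87,-66,-46,0,14],[87,-99,-69,0,21],[87,-132,-92,0,28],[87,-165,-115,0,35]]]'; python3 to.py .42 .30 .222 .223
```

```text
t: 1.62
position: [0.2892, 0.4504, 0.2228]
tcp_rot: [3.141, -0.0, 2.27]
ft_force: [0.8, 0.1, -0.5]
grip_width: 0.087
shift [-199.3    3.3    0.8] spin 117.3 | t 1.62 pos [0.2892 0.4504 0.2228] rpy [ 3.141 -0.     2.27 ] F [ 0.8  0.1 -0.5] grip 0.087
```

```bash
python3 -m creep '[[[87,-40,1,0,7],[87,-80,1,0,14],[87,-120,2,0,21],[87,-160,3,0,28],[87,-198,3,0,35]]]'; python3 to.py .483 -.274 .222 .223
```

```text
t: 2.03
position: [0.4202, 0.299, 0.2232]
tcp_rot: [3.141, -0.001, 1.653]
ft_force: [1.5, 0.9, -0.2]
grip_width: 0.0864
shift [-5.762e+02  1.560e+01  5.000e-01] spin 81.9 | t 2.03 pos [0.4202 0.299  0.2232] rpy [ 3.141e+00 -1.000e-03  1.653e+00] F [ 1.5  0.9 -0.2] grip 0.0864
```

```bash
python3 -m creep '[[[87,-40,1,0,7],[87,-80,2,0,14],[87,-120,3,0,21],[87,-160,4,0,28],[87,-200,5,0,35]]]'; python3 to.py .483 -.274 .222 .223
```

```text
t: 2.45
position: [0.4415, 0.0982, 0.2232]
tcp_rot: [3.142, -0.002, 1.036]
ft_force: [0.7, -0.6, 0.3]
grip_width: 0.0869
shift [-299.1  225.4    0.5] spin 46.6 | t 2.45 pos [0.4415 0.0982 0.2232] rpy [ 3.142e+00 -2.000e-03  1.036e+00] F [ 0.7 -0.6  0.3] grip 0.0869
```

```bash
python3 -m creep '[[[87,-32,24,0,7],[87,-64,48,0,14],[87,-96,72,0,21],[87,-128,96,0,28],[87,-160,120,0,35]]]'; python3 to.py .483 -.274 .222 .223
```

```text
t: 2.87
position: [0.4631, -0.1024, 0.2233]
tcp_rot: [-3.14, -0.004, 0.419]
ft_force: [0.6, -0.2, 0.4]
grip_width: 0.087
shift [-51.7 164.8   0.9] spin 11.3 | t 2.87 pos [ 0.4631 -0.1024  0.2233] rpy [-3.14  -0.004  0.419] F [ 0.6 -0.2  0.4] grip 0.087
```

```bash
python3 -m creep '[[[87,-12,38,0,3],[87,-24,76,10,6],[87,-36,114,20,9],[87,-47,152,30,11.3],[87,-52,165,40,11.3]]]'; python3 to.py .4835 -.274 .04 .223
python3 - <<'E'
from h import *
st=sensors.state(); c=fixwrist(capture('wrist'),st); im=c['pixels'].copy()
R=Ro.from_euler('z',.2231).as_matrix(); q=np.array([.5693,-.2544,0])
for p in [(-100,-12,90),(-100,12,90),(-76,12,90),(-76,-12,90),(-50,-45,45),(-50,45,45),(50,45,45),(50,-45,45)]:
    u=proj(c,R@(np.array(p)/1000)+q); print(u.round()); cv2.drawMarker(im,tuple(int(v) for v in u),(255,0,255),0,12)
cv2.imwrite('pics/w1.png',im)
E
```

```text
t: 3.28
position: [0.4827, -0.2799, 0.1828]
tcp_rot: [3.14, -0.003, 0.216]
ft_force: [-0.8, 0.3, 0.9]
grip_width: 0.0868
shift [  1.6  -5.8 142.8] spin -0.4 | t 3.28 pos [ 0.4827 -0.2799  0.1828] rpy [ 3.14e+00 -3.00e-03  2.16e-01] F [-0.8  0.3  0.9] grip 0.0868
[320. 217.]
[290. 217.]
[290. 188.]
[320. 188.]
[355. 149.]
[256. 150.]
[250.  29.]
[358.  28.]
```

View pics/w1.png

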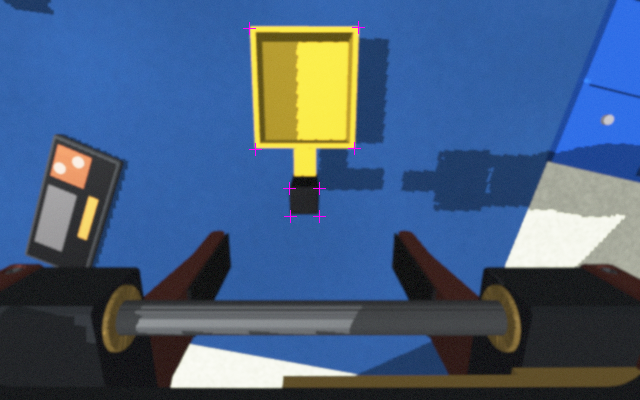

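The wrist picture shows the predicted corners landing on the tray rim and on the handle at (305,202), so I descend.

```bash
python3 -m creep '[[[87,1,-6,30,0],[87,2,-6,65,0],[87,2,-6,100,0],[87,2,-6,125,0],[87,2,-6,140,0]]]'; python3 to.py .4835 -.274 .042 .223
```

```text
t: 3.75
position: [0.4811, -0.272, 0.0384]
tcp_rot: [-3.14, 0.002, 0.217]
ft_force: [-0.6, 0.5, 0.7]
grip_width: 0.0873
shift [ 1.9  2.5 -3.7] spin -0.3 | t 3.75 pos [ 0.4811 -0.272   0.0384] rpy [-3.14e+00  2.00e-03  2.17e-01] F [-0.6  0.5  0.7] grip 0.0873
```

```bash
python3 -m creep '[[[87,2,2,-3,-0.3],[50,2,2,-3,-0.3],[20,2,2,-3,-0.3],[15,2,2,-3,-0.3],[15,2,2,-3,-0.3]]]'; python3 -m creep '[[[15,0,0,0,0],[15,0,0,0,0],[15,0,0,0,0],[15,0,0,0,0],[15,0,0,0,0]]]'; python3 to.py .4835 -.274 .10 .223
```

```text
t: 4.17
position: [0.4843, -0.2736, 0.0427]
tcp_rot: [-3.141, -0.0, 0.223]
ft_force: [-0.3, 0.1, -0.4]
grip_width: 0.0638
t: 4.58
position: [0.4844, -0.2736, 0.0427]
tcp_rot: [-3.141, -0.0, 0.223]
ft_force: [0.4, -0.5, -0.2]
grip_width: 0.0303
shift [ -0.9   0.1 -57.3] spin -0.0 | t 4.58 pos [ 0.4844 -0.2736  0.0427] rpy [-3.141 -0.     0.223] F [ 0.4 -0.5 -0.2] grip 0.0303
```

```bash
python3 -m creep '[[[5,0,0,0,0],[5,0,0,0,0],[5,0,0,0,0],[5,0,0,0,0],[5,0,0,0,0]]]';python3 -m creep '[[[5,0,0,-8,0],[5,0,0,-20,0],[5,0,0,-35,0],[5,0,0,-48,0],[5,0,0,-48,0]]]'; python3 to.py .44 .105 .09 .098
```

```text
t: 5.0
position: [0.4843, -0.2737, 0.0427]
tcp_rot: [-3.141, -0.0, 0.223]
ft_force: [-0.4, -0.4, 0.8]
grip_width: 0.0244
t: 5.42
position: [0.4857, -0.2747, 0.0938]
tcp_rot: [3.14, -0.004, 0.222]
ft_force: [0.3, -0.0, -1.0]
grip_width: 0.0241
shift [  39.2 -380.5    3.3] spin 7.1 | t 5.42 pos [ 0.4857 -0.2747  0.0938] rpy [ 3.14  -0.004  0.222] F [ 0.3 -0.  -1. ] grip 0.0241
```

```bash
python3 -m creep '[[[5,-5,-12,0,0],[5,-10,-36,0,0],[5,-12,-66,0,0],[5,-12,-98,0,0],[5,-12,-130,0,1]]]';python3 -m creep '[[[5,0,-30,0,1],[5,0,-60,0,2],[5,0,-90,0,3],[5,0,-115,0,4],[5,0,-130,0,4]]]'; python3 to.py .43 .104 .09 .098
```

```text
t: 5.83
position: [0.4446, -0.1496, 0.0936]
tcp_rot: [3.14, -0.004, 0.204]
ft_force: [0.5, 0.8, -1.3]
grip_width: 0.0237
t: 6.25
position: [0.4173, -0.0195, 0.0933]
tcp_rot: [-3.141, -0.004, 0.136]
ft_force: [0.7, 0.9, -0.4]
grip_width: 0.0239
shift [  29.3 -120.6    3.4] spin 2.2 | t 6.25 pos [ 0.4173 -0.0195  0.0933] rpy [-3.141 -0.004  0.136] F [ 0.7  0.9 -0.4] grip 0.0239
```

```bash
python3 -m creep '[[[5,5,-24,1,0],[5,12,-50,2,1],[5,18,-78,2,2],[5,25,-105,2,2.2],[5,29,-120,2,2.2]]]'; python3 -m creep '[[[5,0,0,0,0],[5,0,0,0,0]]]'; python3 to.py .43 .104 .09 .098
cat > look.py <<'E'
import sys
from h import *
from fit import box
yd=.098; st=sensors.state(); cs={n:capture(n) for n in('wrist','scene','side')}; fixwrist(cs['wrist'],st)
p=np.array(st['position']); yaw=st['tcp_rot'][2]; h=p[2]-.0427
R=Ro.from_euler('z',yaw).as_matrix(); o=p+R@[.088,0,0]; o[2]=h
for n,c in cs.items():
    for P in [(-50,-45,45),(-50,45,45),(50,45,45),(50,-45,45)]:
        cv2.drawMarker(c['pixels'],tuple(int(round(v)) for v in proj(c,R@(np.array(P)/1000)+o)),(255,0,255),0,5 if n!='wrist' else 12)
W=cv2.resize(cs['wrist']['pixels'],(480,300)); S=cv2.resize(cs['scene']['pixels'][190:290,250:410],(480,300),interpolation=2); D=cv2.resize(cs['side']['pixels'][110:230,230:390],(320,240),interpolation=2)
D=cv2.resize(cs['side']['pixels'][100:250,225:385],(320,300),interpolation=2)
cv2.imwrite(f'pics/{sys.argv[1]}.png',np.vstack([np.hstack([W,D]),np.hstack([S,np.zeros((300,320,3),np.uint8)])]))
E
python3 look.py l1
```

```text
t: 6.67
position: [0.4298, 0.1067, 0.0915]
tcp_rot: [-3.14, -0.004, 0.1]
ft_force: [-0.2, -0.4, -1.1]
grip_width: 0.0239
t: 6.83
position: [0.4296, 0.1075, 0.0914]
tcp_rot: [-3.14, -0.004, 0.103]
ft_force: [-0.4, -0.3, -1.6]
grip_width: 0.0241
shift [0.  3.5 1.4] spin 0.3 | t 6.83 pos [0.4296 0.1075 0.0914] rpy [-3.14  -0.004  0.103] F [-0.4 -0.3 -1.6] grip 0.0241
```

View pics/l1.png

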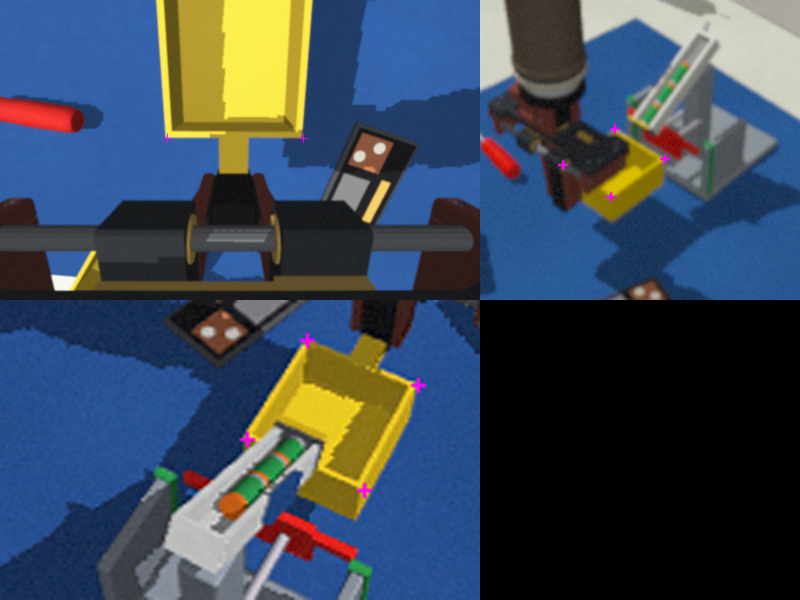

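The tray is level, lined up with the dispenser and about 40 mm short of the paddle; predicted corners match at scene-crop (247,440), (362,490). Now I advance to just before contact and read the offset.

```bash
python3 -m creep '[[[5,4,3,0,0],[5,12,3,0,0],[5,22,3,0,0],[5,30,3,0,0],[5,34,3,0,0]]]'; python3 -m creep '[[[5,0,0,0,0]]]'; python3 to.py .4862 .1094 .091 .098
```

```text
t: 7.4
position: [0.4657, 0.1056, 0.0918]
tcp_rot: [-3.141, -0.005, 0.098]
ft_force: [-0.4, -0.7, -0.8]
grip_width: 0.0238
t: 7.48
position: [0.4669, 0.1054, 0.0917]
tcp_rot: [-3.141, -0.006, 0.097]
ft_force: [0.1, 0.6, -1.5]
grip_width: 0.0241
shift [19.6 -2.2  0.8] spin -0.0 | t 7.48 pos [0.4669 0.1054 0.0917] rpy [-3.141 -0.006  0.097] F [ 0.1  0.6 -1.5] grip 0.0241
```

```bash
python3 -m creep '[[[5,4,-1,0,0],[5,8,-2,0,0],[5,12,-2,0,0],[5,16,-2,0,0],[5,20,-2,0,0]]]'; python3 -m creep '[[[5,0,0,0,0],[5,0,0,0,0],[5,0,0,0,0]]]'; python3 to.py .4871 .1094 .091 .098; python3 look.py l2
```

```text
t: 7.9
position: [0.486, 0.109, 0.0915]
tcp_rot: [-3.142, -0.004, 0.097]
ft_force: [-3.8, -2.7, -0.8]
grip_width: 0.0244
t: 8.15
position: [0.4854, 0.1089, 0.0913]
tcp_rot: [-3.141, -0.002, 0.097]
ft_force: [-3.4, -2.5, -1.9]
grip_width: 0.0239
shift [ 1.8 -0.3  0.3] spin -0.0 | t 8.15 pos [0.4854 0.1089 0.0913] rpy [-3.141e+00 -2.000e-03  9.700e-02] F [-3.4 -2.5 -1.9] grip 0.0239
```

View pics/l2.png

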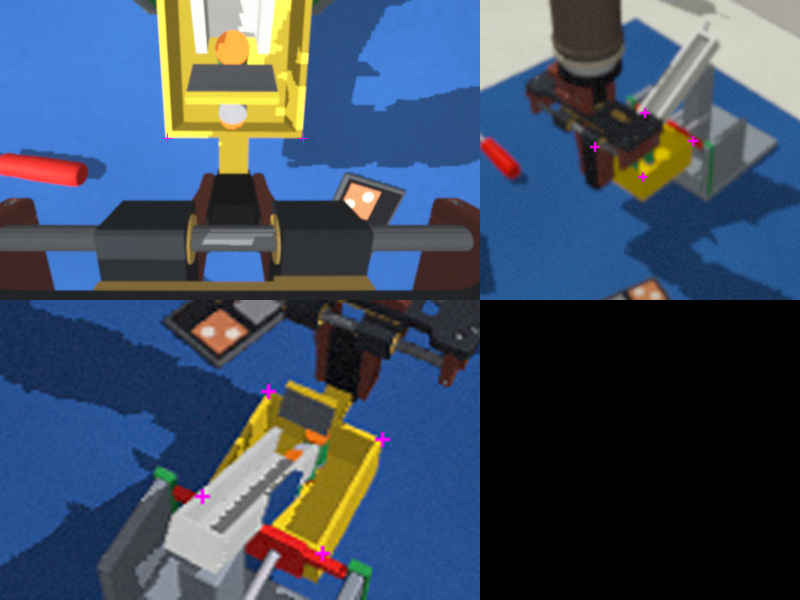

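Gate is up and the first cells are dropping into the tray. I wait for the rest while nudging forward 1 mm, then check the cells and the marks up close.

```bash
python3 -m creep '[[[5,1.5,0,0,0],[5,1.5,0,0,0],[5,1.5,0,0,0],[5,1.5,0,0,0],[5,1.5,0,0,0]]]'; python3 -m creep '[[[5,0,0,0,0],[5,0,0,0,0],[5,0,0,0,0],[5,0,0,0,0],[5,0,0,0,0]]]'; python3 to.py .4871 .1094 .091 .098; cat > look2.py <<'E'
import sys
from h import *
st=sensors.state(); W=fixwrist(capture('wrist'),st); S=capture('scene'); D=capture('side')
q=np.array([.6673,.1272,0]); R=Ro.from_euler('z',.0979).as_matrix()
a=cv2.resize(W['pixels'][0:220,160:480],(436,300)); 
b=cv2.resize(S['pixels'][225:300,285:385],(400,300),interpolation=2); d=cv2.resize(D['pixels'][130:220,270:360],(300,300),interpolation=2)
e=cv2.resize(S['pixels'][225:300,285:385],(364,300),interpolation=2)
f=lambda c,p: proj(c,R@(np.array(p)/1000)+q)
hs=cv2.cvtColor(S['pixels'],cv2.COLOR_BGR2HSV); m=((hs[...,0]<6)|(hs[...,0]>174))&(hs[...,1]>170)
m[:225]=0;m[300:]=0;m[:,:285]=0;m[:,385:]=0
def ear(t,y): return f(S,(-60+t+4,y,92))
print('red bbox',np.argwhere(m).min(0),np.argwhere(m).max(0))
for y in (-65,65): print('ear y',y,{t:f(S,(-60+t,y,90)).round(1).tolist() for t in (0,12,16,20)},'mark',f(S,(-44,73*np.sign(y),102)).round(1))
cv2.imwrite(f'pics/{sys.argv[1]}.png',np.vstack([np.hstack([a,e]),np.hstack([b,d,np.zeros((300,100,3),np.uint8)])]))
for n in('wrist','scene','side'):
    c={'wrist':W,'scene':S,'side':D}[n]
    for l in('cell1','paddle_face'): print(n,l,[((R.T@(w(c,r['centre'])-q)*1000).round(0).tolist(),round(r['confidence'],2)) for r in spot_in(n,l)][:5])
E
python3 look2.py l3
```

```text
t: 8.72
position: [0.4868, 0.1091, 0.0913]
tcp_rot: [-3.141, -0.002, 0.097]
ft_force: [-4.0, -2.2, -2.1]
grip_width: 0.0239
t: 9.13
position: [0.4868, 0.1091, 0.0913]
tcp_rot: [-3.141, -0.002, 0.097]
ft_force: [-4.3, -1.5, -1.6]
grip_width: 0.0239
shift [ 0.4 -0.3  0.3] spin -0.1 | t 9.13 pos [0.4868 0.1091 0.0913] rpy [-3.141e+00 -2.000e-03  9.700e-02] F [-4.3 -1.5 -1.6] grip 0.0239
red bbox [252 307] [282 364]
ear y -65 {0: [312.4, 246.4], 12: [309.5, 250.8], 16: [308.5, 252.2], 20: [307.6, 253.7]} mark [304.9 247.6]
ear y 65 {0: [369.3, 273.1], 12: [366.8, 278.0], 16: [365.9, 279.6], 20: [365.1, 281.3]} mark [370.2 278.6]
wrist cell1 [([-132.0, 3.0, 90.0], 0.86), ([-231.0, -147.0, 6.0], 0.72)]
wrist paddle_face []
scene cell1 []
scene paddle_face [([-34.0, 21.0, 90.0], 0.95)]
side cell1 []
side paddle_face [([-202.0, 199.0, 24.0], 0.58)]
```

View pics/l3.png

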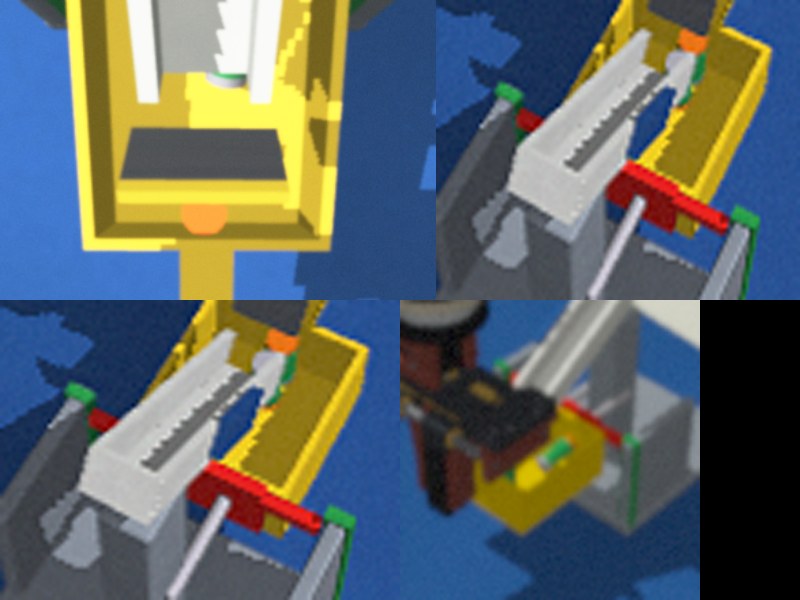

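The scene crop shows the paddle at the marks and an empty chute, but the cells are partly hidden by the gate (orange end at wrist-crop (205,218), steel end at (225,78)). I wait a little and take enlarged crops to count three.

```bash
python3 -m creep '[[[5,0,0,0,0],[5,0,0,0,0],[5,0,0,0,0]]]'; python3 - <<'E'
from h import *
acc={n:np.mean([capture(n)['pixels'].astype(float) for _ in range(4)],0).clip(0,255).astype(np.uint8) for n in('wrist','scene','side')}
a=cv2.resize(acc['wrist'][0:180,210:420],(467,400),interpolation=2)
b=cv2.resize(acc['scene'][215:275,310:360],(333,400),interpolation=2)
d=cv2.resize(acc['side'][150:205,285:337],(333,352),interpolation=2)[:200]
d=cv2.resize(acc['side'][160:190,285:335],(333,200),interpolation=2)
top=np.hstack([a,b]); bot=np.hstack([d,np.zeros((200,467,3),np.uint8)])
cv2.imwrite('pics/l4.png',np.vstack([top,bot]))
for n in acc:
  for l in('cell1','cell2','cell3'): print(n,l,[(int(r['pixels'].sum()),np.argwhere(r['pixels']).mean(0).round().tolist(),round(r['confidence'],2)) for r in outline_of(n,l)])
E
```

```text
t: 9.83
position: [0.4868, 0.1091, 0.0913]
tcp_rot: [-3.141, -0.002, 0.097]
ft_force: [-4.0, -1.8, -1.9]
grip_width: 0.0238
wrist cell1 [(726, [159.0, 310.0], 0.76), (103, [58.0, 333.0], 0.52)]
wrist cell2 [(726, [159.0, 310.0], 0.76), (103, [58.0, 333.0], 0.52)]
wrist cell3 [(726, [159.0, 310.0], 0.76), (103, [58.0, 333.0], 0.52)]
scene cell1 [(63, [237.0, 355.0], 0.54)]
scene cell2 [(63, [237.0, 355.0], 0.54)]
scene cell3 [(63, [237.0, 355.0], 0.54)]
side cell1 []
side cell2 []
side cell3 []
```

View pics/l4.png

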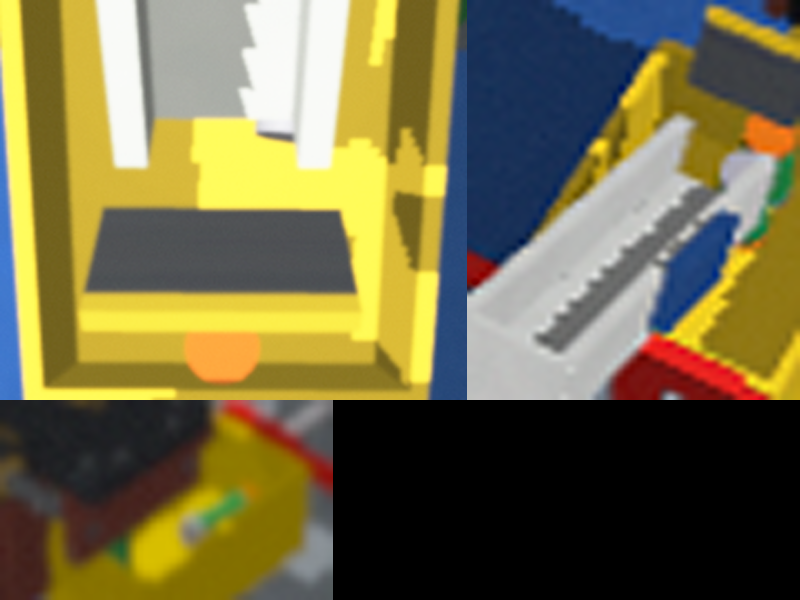

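```bash
python3 - <<'E'
from h import *
st=sensors.state(); W=fixwrist(capture('wrist'),st); S=capture('scene'); D=capture('side')
q=np.array([.6673,.1272,0]); R=Ro.from_euler('z',.0979).as_matrix()
g=lambda c,u,v,z:(R.T@(atz(c,u,v,z)-q)*1000).round(1)
f=lambda c,p: proj(c,R@(np.array(p)/1000)+q).round(1)
print('wrist orange',g(W,310,160.5,.087)); print('scene orange',g(S,355.5,235,.087)); print('scene steel',g(S,351.7,240.2,.087),g(S,351.7,240.2,.062))
print('wrist steel',g(W,333.5,58,.087),g(W,333.5,58,.061))
print('scene lying orange',g(S,352.5,251.5,.061)); print('side lying',g(D,285+190/6.66,160+128/6.66,.061),g(D,285+248/6.66,160+90/6.66,.061),'side green',g(D,285+118/6.66,160+150/6.66,.07))
for y in (-17,17): print('chute end scene',y,f(S,(-88,y,115)),f(S,(-98,y,131)))
F=[]
print('tray x range handle',(R.T@(np.array(st['position'])-q)*1000).round(1))
E
```

```text
wrist orange [-132.7    1.2   87. ]
scene orange [-129.8    1.2   87. ]
scene steel [-114.2   -0.2   87. ] [-128.9   -6.2   62. ]
wrist steel [-84.3  -9.9  87. ] [-80.5 -11.6  61. ]
scene lying orange [-104.6    7.7   61. ]
side lying [-79.9 -11.5  61. ] [-45.2 -13.1  61. ] side green [-117.5   -5.8   70. ]
chute end scene -17 [339.2 239.1] [341.7 231.1]
chute end scene 17 [354.3 245.9] [356.9 237.9]
tray x range handle [-181.4   -0.4   91.3]
```

The pixels triangulate to two cells standing upright side by side at dispenser x of about -132 and -114 mm. A third lies at x -80 to -46 mm. All three are inside the tray and below its rim. Paddle travel is about 15.7 mm from the arm pose, and about 4.3 N of push fits that. I hand in.

```bash
python3 -c "
from h import *
print(job_done()); s=sensors.state(); print(s['t'],s['position'],s['ft_force'],s['grip_width'])"
```

```text
the job is handed in; nothing more can be done
None
the job is handed in; nothing more can be done
```

The job is handed in: the arm is holding the rightmost yellow tray by its handle, with the paddle pressed in and all three cells in the tray. It took about 10 s of the 40 s allowed.

- **Tray:** It is level, with its underside about 49 mm above the bench, and the grip is steady at 24 mm.
- **Paddle:** The arm pose puts the travel at about 15.7 mm, good to about 1.5 mm. The push of about 4.3 N and the red ears beside the green marks in the pictures agree with that.
- **Cells:** The chute is empty. Two cells stand upright side by side and one lies on the tray floor, all below the rim.
- **Other objects:** The moves kept clear of the phone, the bottle and the screwdriver. I made no final check of where they lie.

**Checks that disagreed:** The network found only one or two cells per picture and none in the side view, partly because the gate and gripper hide them. I counted three by triangulating pixels from all three cameras. One side-view network hit for the paddle was clearly wrong, so I ignored it. A sideways force of about 2 N stayed at the wrist, probably friction against the paddle.

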